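# Free and slide back the battery cover of a model race car

## Task

On the race car in the middle of the pit table, press the bare metal snap tab all the way in so that the flat battery cover behind it is released, then push the cover along its rails, over the tab, until the whole battery bay is open and the cover lies flat on the front part of the rails. Only press and push: do not lift the cover, do not push it off the car, and leave the spare wheel, the hex driver and the battery pack where they are. Finish with the robot clear of everything.

Things in the scene. Friction and masses are not known exactly. Their poses are not given: they have to be found in the camera images.
- car: Black model race car without body shell, fixed on a pit stand, 390 mm long (x -196 to 194), 212 wide; wheels to 97 mm height, gearboxes with shock towers at x -165 and 150 to 105 mm. Origin: on the table under its middle; x = along the car, the way the cover slides; y = left of that; z up. Wheels at |y| over 70 mm. Between the rails (76 mm clear): tab, and finned box at x 65 to 105, top 75 mm.
- rail_front (a point): Midway between the front ends of the two straight black rails (car frame x 124, y 0, z 80 mm). Rails run from x -98 to 124; the cover lies on their ledges (|y| 38 to 53, top 80 mm above the table), guided by outer lips (inner faces |y| 49, tops 88 mm). In front of them the gearbox (top 90 mm) stops a cover whose origin has come to x 93; at the rear end a 3 x 10 x 7 mm stop on each ledge.
- bay (a point): Middle of the battery bay between the rails (car frame x -52, y 0, z 74 mm, the battery's top). The bay spans x -91 to -12 mm. Behind it, x -97 to -152 mm and |y| under 38, the space above z = 82 mm is free for a fingertip.
- cover: Loose flat grey cover, 90 (x) x 94 (y) x 5 mm, 55 to 115 g, on the rails, 2 mm play to each lip. Origin: centre of underside; axes parallel to the car's. Seated at the start over the bay: origin at car frame x -50, y 0, z 80 mm, raised tab in front. Along its rear edge a wedge: upright rear face 56 mm wide, top 20 mm above the underside, sloping down forwards. Slides with under 3 N once freed.
- push_face (a point): Point on the cover: middle of the upright rear face of its wedge, 45 mm behind the cover's origin, 12 mm above its underside (92 mm above the table). To push the cover forward, push here along the car's +x.
- tab (a joint): Travel of the snap tab, m: 0 = raised, blocks the cover; 0.014 = fully in, at a hard stop; from 0.012 on the cover passes over it. Starts at 0 to 0.002. Moves straight down, needs 5 to 6 N, stays where it is left (no spring back).
- tab_pad (a point): Centre of the upper face of the snap tab: bare aluminium block with four cross ridges, 40 (car x) x 28 (y) mm, just in front of the seated cover, at car frame x 16.5, y 0. Upper face 89 mm above the table when raised, 75 mm when fully in (5 mm below the rails' ledges, 10 mm below the cover's upper face).
- spare_wheel: Bystander: spare wheel lying flat on the table to the left of the car, 62 mm diameter, 36 mm high; origin at its underside.
- hex_driver: Bystander: dark screwdriver-shaped hex driver, 170 mm long, lying on the table to the right of the car; origin at its underside, x along it.
- battery_pack: Bystander: loose battery pack 96 x 47 x 25 mm on the table to the right of the car; origin at its underside.

How it is judged:
By the outcome, as a careful person would: the job done as asked, in the order asked, and still so for the second after the job is handed in, with the robot touching nothing.
It also fails if it takes over 40 s, if anything falls off the work surface, if the arm or the gripper's body presses on something with over 40 N, if the wrist force passes 120 N, or if a joint passes its speed limit or range.

## Robot

A 7-joint arm with a two-finger parallel gripper is mounted at the origin on the work surface. World frame = base frame: x ahead of the robot, y to its left, z up, the work surface at z = 0. Lengths are in m, angles in rad, forces in N, time in s.
With the tool pointing down it reaches from about 0.4 to 0.85 m from the base axis. Payload 4.5 kg.
Tool frame: the origin (TCP) lies on the centre line of the jaws, within the pads' length; the fingertips stand 11 mm ahead of it and the grasp point (between the pads) lies 8 mm behind it; z points along the fingers, x is the direction in which the jaws open and shut, and the axes are right-handed (so a half turn about z gives the same grasp; the last joint's range is limited). The gripper opens to 88 mm and grips with 3 to 60 N. Pads are 18 mm wide; open, the fingers measure 123 mm over their backs; the gripper's body (75 mm by 187 mm) begins 45 mm behind the grasp point.
Start: joints at [-1.166, 0.689, -0.195, 1.565, 0.157, 0.902, -0.215], TCP at [0.226, 0.583, 0.25] pointing down, gripper open.
Joint ranges: [-3.01, 3.01], [-0.46, 2.08], [-1.47, 1.51], [0.13, 2.56], [-1, 4.14], [0.04, 2.09], [-2.66, 2.66]. Speed limits (rad/s): [2.57, 2.57, 3.14, 3.14, 3.14, 3.14, 3.14].

## Interface

Orientations are given as a unit quaternion [x, y, z, w].
In Python, from plant import r, vision, order, nets gives the robot as it stands.
- The arm moves only by the tool send_rows, never from a script. Its argument "series" is a list of rows, each an object with "delta_pos": the shift along the tool's x, y, z in cm, a list of three; "turn": the turn about the tool's z in degrees; "jaw": the closure, from 0 (fully open) to 1 (shut). In form: [{"delta_pos": [x, y, z], "turn": turn, "jaw": jaw}, ...]. A call has 1 to 8 rows; each row is the pose to reach, as a shift and turn from the pose commanded when the call began, along the tool's axes at that moment; what a row does not reach only later rows make up. A row lasts 1/12 s, in which the tool goes at most 41.7 mm and 7.16 degrees, less where a joint would pass 70% of its speed; a pose out of reach is approached as far as the arm can. A call with a gripper value outside its range is refused whole. The fingers move at their own pace and stop on an object; "force" is the grip in N (left out, the last holds). Time passes only in rows, so rows that repeat a pose let the fingers close. It gives the time, the measured TCP pose, the force and the opening at its end, in the units of the state.
- r.get_state(): the state, without advancing time (a new reading comes with each control period).
- vision.snapshot(name): name is "scene" or "top"; returns the picture (480x640x3 uint8, blue, green, red); there is no depth.
- vision.camera_params(name): a dict with "intrinsics" (3x3 intrinsics, pixels), "extrinsics" (4x4, takes a point from world to camera coordinates). Camera axes: x right, y down, z forward; pixel columns grow to the right and rows downward; lengths in m; the calibration is good to about 2 mm. A picture is of the moment at which its call begins. camera_params takes no time and is no camera call.
- order.finish_job(): hands the job in, once; it reports no verdict.
Trained networks look in the newest picture that a camera, given by its name, has taken for a name from the list of things; names that differ only in an ending like _2 or _b are one class to them, and where a whole thing is asked for, a point or a joint stands for the part that bears it (a point fixed in the world has none). Each returns a list of dicts, best first, with "score" (0 to 1); they miss things now and then, are a little off and sometimes report something else, mostly with a low value. They report only what shows in the picture. A call takes as long as a camera call.
- nets.boxes_of(camera, label): "location" ([row, column] as shares, 0 to 1, of the picture: columns of its width, rows of its height, amid what is visible of it).
- nets.trace(camera, label): "region" (480x640 bool, what is visible of it) and "location" ([row, column] as shares, 0 to 1, of the picture: columns of its width, rows of its height, amid what is visible of it).
The state is a dict: "clock": time; "q": joint angles; "qd": joint speeds; "joint_torque": joint torques, N m; "tool_pos": TCP position; "eef_rot": TCP orientation; "contact_force": force on the tool from outside, world axes, zero at the start; "moment": the same for the moment, N m; "opening": opening from 0.0 (shut) to 1.0 (fully open).
Only numpy, scipy, OpenCV 4.12 (cv2) and the standard library are available. Lean on these libraries where they do the work, as an engineer would, in place of code of your own. Each camera call takes 0.05 s, during which the arm holds its last target.

## Working session

There is one attempt and no reset: what is moved stays moved. The work goes in short steps, Python scripts to look and compute and a tool call to move; the robot and the scene stay as the last step left them, time stands still between calls to the robot, and variables do not carry over. Pictures are saved under pics/ and viewed, and the job is handed in when it is done.

Besides the shell and the picture viewer there is one more tool, called after "Call:" in YAML: its name, and indented under it one key for each argument. send_rows: Moves the arm, as the interface text tells. Its arguments: {"type":"object","properties":{"series":{"type":"array"},"force":{"type":"number"}},"required":["series"]}

```bash
mkdir -p pics; ls; python3 - <<'E'
from plant import r, vision, order, nets
import cv2, numpy as np
s=r.get_state(); print({k:np.round(v,3).tolist() if not isinstance(v,dict) else v for k,v in s.items()})
for c in("scene","top"):
    im=vision.snapshot(c); cv2.imwrite(f"pics/{c}0.png",im)
    p=vision.camera_params(c); print(c,np.round(p["intrinsics"],1).tolist(),np.round(p["extrinsics"],4).tolist())
    for n in["cover","tab","tab_pad","push_face","bay","rail_front","car","spare_wheel"]:
        d=nets.boxes_of(c,n); print(n,[(round(x["score"],2),round(x["location"][1]*640,1),round(x["location"][0]*480,1)) for x in d[:2]])
print(r.get_state()["clock"])
E
```

```text
pics
{'clock': 0.0, 'q': [-1.166, 0.69, -0.195, 1.566, 0.157, 0.903, -0.215], 'qd': [0.0, 0.0, -0.001, -0.0, -0.001, 0.001, -0.0], 'joint_torque': [-0.001, -52.756, -1.267, -15.343, -0.053, 0.006, 0.0], 'tool_pos': [0.226, 0.582, 0.249], 'eef_rot': [0.825, 0.565, -0.001, 0.001], 'contact_force': [0.872, -0.224, -0.608], 'moment': [-0.033, 0.002, -0.004], 'opening': 1.002}
scene [[538.8, 0.0, 318.3], [0.0, 538.8, 249.7], [0.0, 0.0, 1.0]] [[-0.4288, 0.9032, 0.0193, 0.2423], [0.6291, 0.3139, -0.7111, -0.2549], [-0.6483, -0.2928, -0.7029, 1.4244], [0.0, 0.0, 0.0, 1.0]]
cover [(0.62, 306.1, 268.4)]
tab [(0.78, 337.8, 284.1)]
tab_pad [(0.58, 331.8, 281.9)]
push_face [(0.79, 303.8, 270.1)]
bay [(0.77, 346.6, 291.3)]
rail_front [(0.96, 346.8, 293.1)]
car [(0.69, 345.3, 288.1)]
spare_wheel [(0.6, 505.8, 345.4)]
top [[471.2, 0.0, 311.6], [0.0, 471.2, 237.0], [0.0, 0.0, 1.0]] [[0.0121, -0.9999, -0.0019, -0.0267], [-0.9949, -0.0118, -0.0998, 0.5534], [0.0998, 0.0031, -0.995, 0.945], [0.0, 0.0, 0.0, 1.0]]
cover [(0.91, 314.2, 221.9), (0.36, 269.3, 228.3)]
tab [(0.8, 281.2, 229.5)]
tab_pad [(0.8, 279.4, 225.5)]
push_face [(0.91, 313.9, 224.1)]
bay [(0.94, 267.1, 232.0)]
rail_front [(0.82, 269.4, 229.7)]
car [(0.7, 312.5, 225.4), (0.66, 268.1, 229.7)]
spare_wheel [(0.96, 129.9, 247.8)]
0.9
```

View pics/scene0.png

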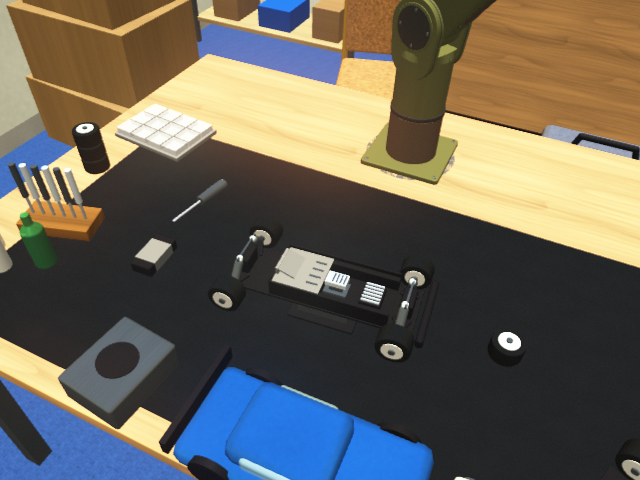

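View pics/top0.png

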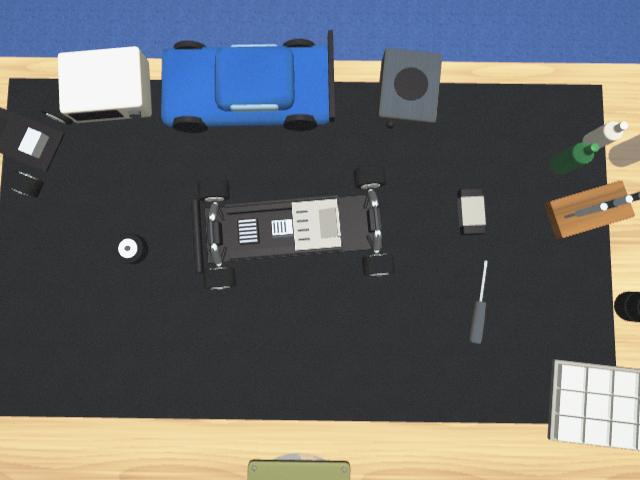

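```bash
python3 - <<'E'
import cv2
a=cv2.imread("pics/top0.png")[155:300,190:400]; cv2.imwrite("pics/top0z.png",cv2.resize(a,None,fx=3.8,fy=3.8,interpolation=cv2.INTER_CUBIC))
a=cv2.imread("pics/scene0.png")[215:365,200:445]; cv2.imwrite("pics/scene0z.png",cv2.resize(a,None,fx=3.2,fy=3.2,interpolation=cv2.INTER_CUBIC))
E
```

```text
(no output)
```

View pics/top0z.png

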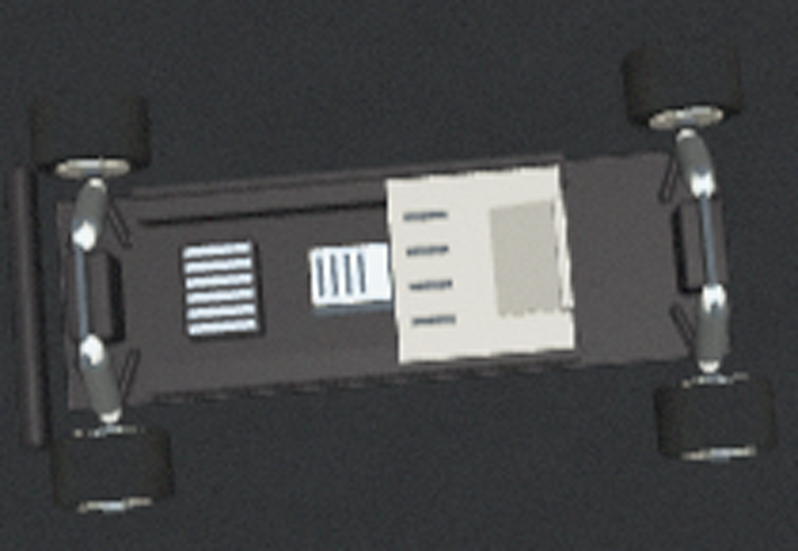

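View pics/scene0z.png

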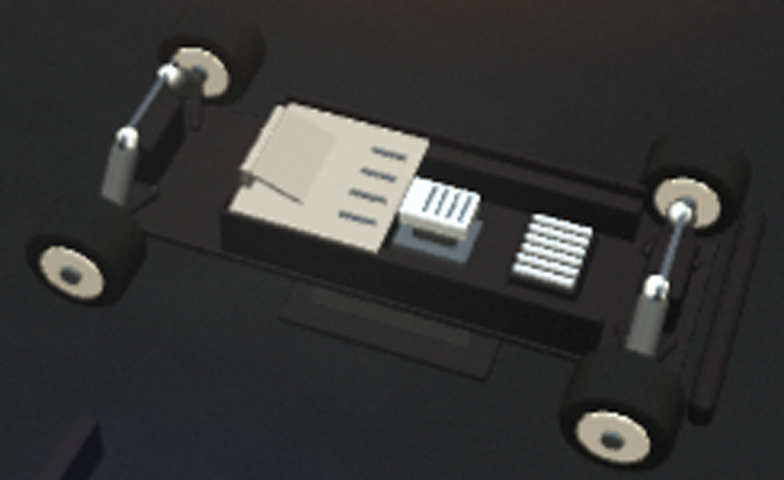

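```bash
cat > h.py <<'E'
import numpy as np, cv2
from plant import r, vision, order, nets
from scipy.optimize import least_squares
from scipy.spatial.transform import Rotation as R
P={c:vision.camera_params(c) for c in("scene","top")}
def proj(c,X):
    p=P[c]; X=np.atleast_2d(X); q=(p["extrinsics"][:3,:3]@X.T).T+p["extrinsics"][:3,3]; u=q@np.array(p["intrinsics"]).T; return u[:,:2]/u[:,2:]
def car2w(pose,X):
    X=np.atleast_2d(X)/1000.; c,s=np.cos(pose[2]),np.sin(pose[2])
    return np.c_[pose[0]+c*X[:,0]-s*X[:,1],pose[1]+s*X[:,0]+c*X[:,1],X[:,2]]
E
cat > fit.py <<'E'
from h import *
T=lambda u,v:(u/3.8+190,v/3.8+155); S=lambda u,v:(u/3.2+200,v/3.2+215)
obs=[("top",(-5,-47,85),T(388,180)),("top",(-5,47,85),T(400,362)),("top",(-95,-47,85),T(558,166)),("top",(-95,47,85),T(575,350)),
("top",(36.5,-14,88),T(310,250)),("top",(36.5,14,88),T(313,304)),
("scene",(-5,47,85),S(428,141)),("scene",(-5,-47,85),S(380,251)),("scene",(-95,47,85),S(290,102)),("scene",(-95,-47,85),S(225,211)),
("scene",(36.5,14,88),S(481,190)),("scene",(36.5,-14,88),S(463,233))]
def res(p,o=obs): return np.concatenate([proj(c,car2w(p,X))[0]-np.array(u) for c,X,u in o])
for o in(obs,obs[:6],obs[6:]):
    f=least_squares(lambda p:res(p,o),[0.55,0,1.55],loss="soft_l1",x_scale=[.01,.01,.05])
    print(f.x,np.round(res(f.x,o).reshape(-1,2),1).tolist())
    if o is obs: np.save("pose.npy",f.x)
E
python3 fit.py
```

```text
[0.56826301 0.02070572 1.66581247] [[-0.8, 0.0], [-0.2, -0.1], [0.3, -0.1], [0.1, -0.8], [-0.3, -0.2], [-0.0, -0.1], [0.5, -0.7], [-1.5, 0.2], [-0.4, -0.4], [0.5, -0.8], [-0.4, 0.7], [0.5, -2.1]]
[0.56796783 0.02037697 1.66088791] [[-0.5, 0.2], [-0.1, 0.1], [0.6, 0.3], [0.1, -0.4], [-0.1, -0.1], [0.1, -0.1]]
[0.56904877 0.02130306 1.67059201] [[0.5, -0.3], [-1.3, 0.6], [-0.5, 0.1], [0.6, -0.2], [-0.3, 1.0], [0.7, -1.7]]
```

```bash
cat >> h.py <<'E'
def show(pose,tgt,yaw_deg=None):
    """tgt: fingertip point in car mm"""
    s=r.get_state(); p=np.array(s["tool_pos"]); Rm=R.from_quat(s["eef_rot"]).as_matrix()
    tip=p+Rm[:,2]*0.011; c,si=np.cos(pose[2]),np.sin(pose[2])
    d=tip[:2]-pose[:2]; print("t %.2f tip in car mm: %s"%(s["clock"],np.round([1000*(c*d[0]+si*d[1]),1000*(-si*d[0]+c*d[1]),1000*tip[2]],1)),"F",np.round(s["contact_force"],1),"open",round(s["opening"],2))
    w=car2w(pose,tgt)[0]; print("delta cm tool:",np.round(100*Rm.T@(w-tip),2))
    a=np.degrees(np.arctan2(Rm[1,0],Rm[0,0])); want=np.degrees(pose[2])-90; e=(want-a+180)%360-180
    print("turn about tool z (jaw across car):",round(-e,1),"tilt",np.round(np.degrees(np.arccos(-Rm[2,2])),2),"q",np.round(s["q"],2))
E
python3 - <<'E'
import numpy as np
np.save("pose.npy",[0.5682,0.0207,1.664])
import sys; sys.path.insert(0,".")
from h import *
show(np.load("pose.npy"),(16.5,0,150))
E
```

```text
t 0.90 tip in car mm: [591.2 288.  238.7] F [0.5 0.3 0.5] open 1.01
delta cm tool: [-38.51  51.47   8.87]
turn about tool z (jaw across car): 63.4 tilt 0.01 q [-1.17  0.69 -0.19  1.57  0.16  0.9  -0.22]
```

Call:
send_rows:
  series:
    - {"delta_pos": [-2.4,3.2,0],"turn": 4,"jaw": 1}
    - {"delta_pos": [-4.8,6.4,0],"turn": 8,"jaw": 1}
    - {"delta_pos": [-7.2,9.6,0],"turn": 12,"jaw": 1}
    - {"delta_pos": [-9.6,12.9,0],"turn": 16,"jaw": 1}
    - {"delta_pos": [-12,16.1,0],"turn": 20,"jaw": 1}
    - {"delta_pos": [-14.4,19.3,0],"turn": 24,"jaw": 1}
    - {"delta_pos": [-16.8,22.5,0],"turn": 28,"jaw": 1}
    - {"delta_pos": [-19.2,25.7,0],"turn": 32,"jaw": 1}
  force: 20

```text
clock: 1.57
tool_pos: [0.3972, 0.3089, 0.25]
eef_rot: [0.949, 0.314, 0.0, -0.0]
contact_force: [1.3, 0.1, 0.5]
opening: 0.416
```

```bash
python3 -c '
from h import *
show(np.load("pose.npy"),(16.5,0,150))'
```

```text
t 1.57 tip in car mm: [302.9 143.4 239. ] F [1.3 0.1 0.5] open 0.42
delta cm tool: [-2.59 31.92  8.9 ]
turn about tool z (jaw across car): 31.2 tilt 0.04 q [-0.71  0.53 -0.07  1.93  0.06  0.68 -0.17]
```

Call:
send_rows:
  series:
    - {"delta_pos": [-0.3,4,0],"turn": 4,"jaw": 1}
    - {"delta_pos": [-0.6,8,0.5],"turn": 8,"jaw": 1}
    - {"delta_pos": [-1,12,1],"turn": 12,"jaw": 1}
    - {"delta_pos": [-1.3,16,2],"turn": 16,"jaw": 1}
    - {"delta_pos": [-1.6,20,3],"turn": 20,"jaw": 1}
    - {"delta_pos": [-2,24,4.5],"turn": 24,"jaw": 1}
    - {"delta_pos": [-2.3,28,6],"turn": 28,"jaw": 1}
    - {"delta_pos": [-2.6,31.6,7.5],"turn": 31.2,"jaw": 1}

```text
clock: 2.23
tool_pos: [0.5659, 0.04, 0.1745]
eef_rot: [0.999, 0.047, 0.001, -0.0]
contact_force: [1.4, -0.1, 0.8]
opening: -0.001
```

```bash
python3 -c '
from h import *
show(np.load("pose.npy"),(16.5,0,110))
for c in ("scene","top"): cv2.imwrite(f"pics/{c}1.png",vision.snapshot(c))
a=cv2.imread("pics/scene1.png")[165:365,200:445]; cv2.imwrite("pics/scene1z.png",cv2.resize(a,None,fx=3,fy=3,interpolation=cv2.INTER_CUBIC))'
```

```text
t 2.23 tip in car mm: [ 19.4   0.4 163.5] F [ 1.4 -0.1  0.8] open -0.0
delta cm tool: [0.04 0.29 5.35]
turn about tool z (jaw across car): 0.0 tilt 0.08 q [-0.17  0.71  0.03  1.82 -0.04  0.6  -0.02]
```

View pics/scene1z.png

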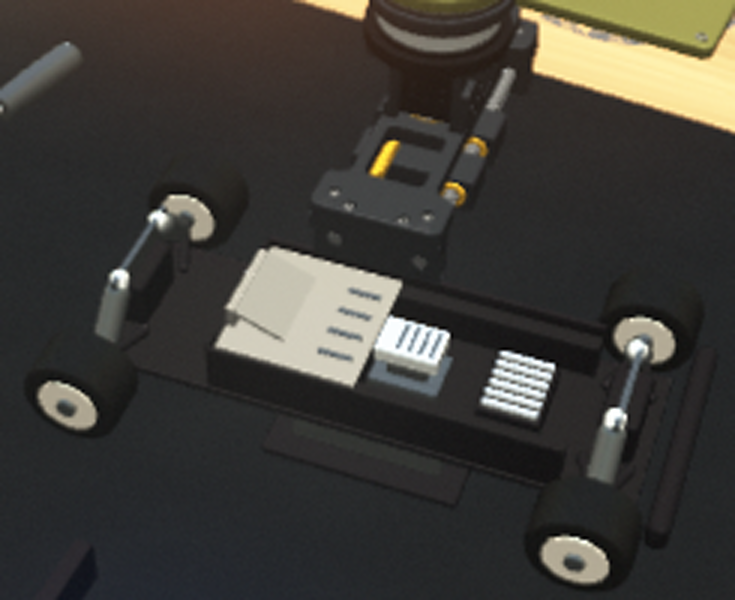

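Call:
send_rows:
  series:
    - {"delta_pos": [0,0.2,1.5],"turn": 0,"jaw": 1}
    - {"delta_pos": [0,0.3,3],"turn": 0,"jaw": 1}
    - {"delta_pos": [0,0.3,4.5],"turn": 0,"jaw": 1}
    - {"delta_pos": [0,0.3,5.5],"turn": 0,"jaw": 1}
    - {"delta_pos": [0,0.3,6],"turn": 0,"jaw": 1}
    - {"delta_pos": [0,0.3,6.5],"turn": 0,"jaw": 1}
    - {"delta_pos": [0,0.3,6.5],"turn": 0,"jaw": 1}

```text
clock: 2.92
tool_pos: [0.5647, 0.0391, 0.1093]
eef_rot: [0.999, 0.049, -0.0, -0.0]
contact_force: [-0.4, -0.3, 0.2]
opening: 0.008
```

```bash
python3 -c '
from h import *
show(np.load("pose.npy"),(16.5,0,75))
for c in ("scene","top"): cv2.imwrite(f"pics/{c}2.png",vision.snapshot(c))
a=cv2.imread("pics/scene2.png")[165:365,200:445]; cv2.imwrite("pics/scene2z.png",cv2.resize(a,None,fx=3,fy=3,interpolation=cv2.INTER_CUBIC))'
```

```text
t 2.92 tip in car mm: [18.7  1.7 98.3] F [-0.4 -0.3  0.2] open 0.01
delta cm tool: [0.17 0.22 2.33]
turn about tool z (jaw across car): 0.2 tilt 0.04 q [-0.16  0.82  0.02  1.86 -0.04  0.46 -0.02]
```

View pics/scene2z.png

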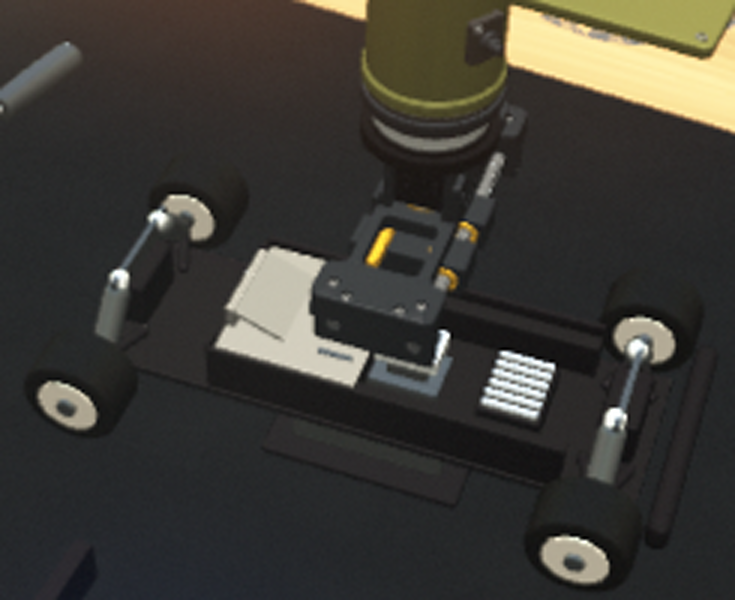

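Call:
send_rows:
  series:
    - {"delta_pos": [0.1,0.15,0.5],"turn": 0,"jaw": 1}
    - {"delta_pos": [0.1,0.15,0.9],"turn": 0,"jaw": 1}
    - {"delta_pos": [0.1,0.15,1.2],"turn": 0,"jaw": 1}
    - {"delta_pos": [0.1,0.15,1.5],"turn": 0,"jaw": 1}
    - {"delta_pos": [0.1,0.15,1.5],"turn": 0,"jaw": 1}

```text
clock: 3.43
tool_pos: [0.5663, 0.0372, 0.0945]
eef_rot: [0.999, 0.048, 0.0, 0.0]
contact_force: [0.4, -0.4, -0.3]
opening: 0.006
```

```bash
python3 -c '
from h import *
show(np.load("pose.npy"),(16.5,0,75))'
```

```text
t 3.43 tip in car mm: [16.6  0.3 83.5] F [ 0.4 -0.4 -0.3] open 0.01
delta cm tool: [0.03 0.01 0.85]
turn about tool z (jaw across car): 0.2 tilt 0.02 q [-0.16  0.84  0.02  1.87 -0.04  0.43 -0.01]
```

```bash
python3 -c '
from h import *
for c in ("scene","top"): cv2.imwrite(f"pics/{c}3.png",vision.snapshot(c))
a=cv2.imread("pics/scene3.png")[235:335,270:400]; cv2.imwrite("pics/scene3z.png",cv2.resize(a,None,fx=6,fy=6,interpolation=cv2.INTER_CUBIC))
print(proj("scene",car2w(np.load("pose.npy"),[(36.5,14,89),(36.5,-14,89),(36.5,14,75),(36.5,-14,75),(7,17.5,83),(25,-17.5,83)])))'
```

```text
[[349.94876633 274.68506054]
 [345.22857586 285.37208764]
 [349.49031569 279.81199656]
 [344.80873025 290.49025688]
 [335.20727898 271.38109252]
 [338.40126386 287.21984325]]
```

View pics/scene3z.png

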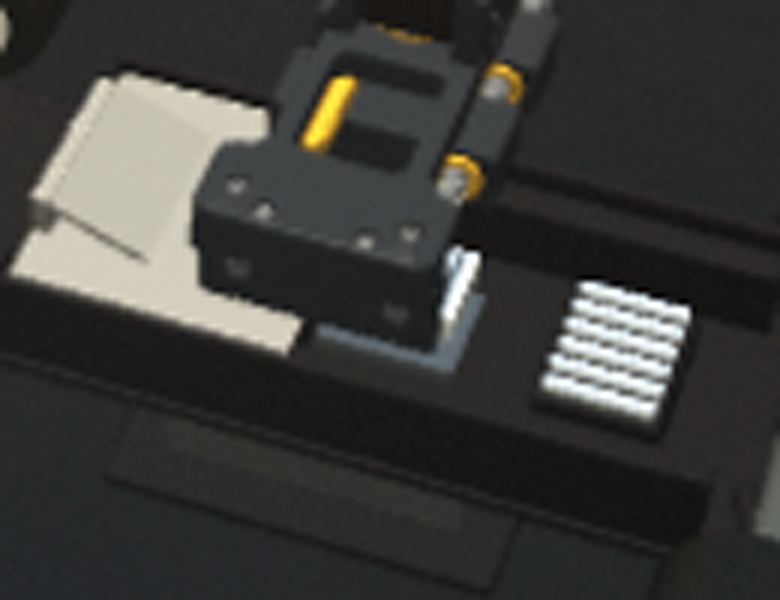

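Call:
send_rows:
  series:
    - {"delta_pos": [0,0,0.3],"turn": 0,"jaw": 1}
    - {"delta_pos": [0,0,0.6],"turn": 0,"jaw": 1}
    - {"delta_pos": [0,0,0.8],"turn": 0,"jaw": 1}
    - {"delta_pos": [0,0,0.9],"turn": 0,"jaw": 1}
    - {"delta_pos": [0,0,0.9],"turn": 0,"jaw": 1}

```text
clock: 3.95
tool_pos: [0.566, 0.0374, 0.0864]
eef_rot: [0.999, 0.048, 0.0, -0.0]
contact_force: [-1.3, -0.2, 9.5]
opening: 0.01
```

```bash
python3 -c '
from h import *
show(np.load("pose.npy"),(16.5,0,75))
cv2.imwrite("pics/scene4.png",vision.snapshot("scene"))
a=cv2.imread("pics/scene4.png")[235:335,270:400]; cv2.imwrite("pics/scene4z.png",cv2.resize(a,None,fx=6,fy=6,interpolation=cv2.INTER_CUBIC))'
```

```text
t 3.95 tip in car mm: [16.9  0.6 75.4] F [-1.3 -0.2  9.5] open 0.01
delta cm tool: [0.06 0.04 0.04]
turn about tool z (jaw across car): 0.2 tilt 0.01 q [-0.16  0.86  0.02  1.87 -0.04  0.42 -0.01]
```

View pics/scene4z.png

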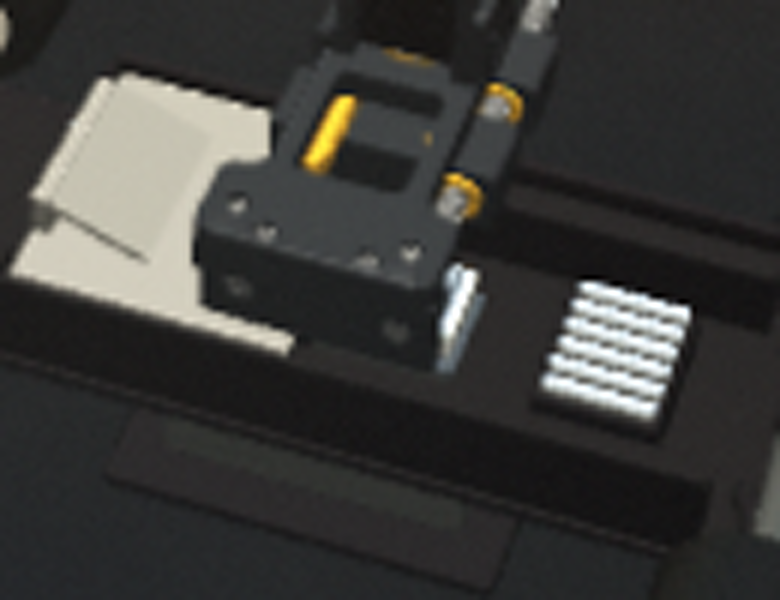

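Force is now 9.5 N at tip z 75.4, above the tab's 5–6 N. I'll press a little more to confirm the hard stop.

Call:
send_rows:
  series:
    - {"delta_pos": [0,0,0.1],"turn": 0,"jaw": 1}
    - {"delta_pos": [0,0,0.15],"turn": 0,"jaw": 1}
    - {"delta_pos": [0,0,0.15],"turn": 0,"jaw": 1}

```text
clock: 4.25
tool_pos: [0.566, 0.0374, 0.0863]
eef_rot: [0.999, 0.048, 0.0, -0.0]
contact_force: [-4.4, -1.1, 22.8]
opening: 0.005
```

```bash
python3 -c '
from h import *
show(np.load("pose.npy"),(16.5,0,75))'
```

```text
t 4.25 tip in car mm: [16.9  0.6 75.3] F [-4.4 -1.1 22.8] open 0.01
delta cm tool: [0.06 0.04 0.03]
turn about tool z (jaw across car): 0.2 tilt 0.04 q [-0.16  0.86  0.02  1.87 -0.04  0.42 -0.01]
```

Call:
send_rows:
  series:
    - {"delta_pos": [0,0,-1],"turn": 0,"jaw": 1}
    - {"delta_pos": [0,0,-3],"turn": 0,"jaw": 1}
    - {"delta_pos": [0,0,-5],"turn": 0,"jaw": 1}
    - {"delta_pos": [0,3,-6],"turn": 0,"jaw": 1}
    - {"delta_pos": [0,6.5,-6],"turn": 0,"jaw": 1}
    - {"delta_pos": [0,10,-6],"turn": 0,"jaw": 1}
    - {"delta_pos": [0,13,-6],"turn": 0,"jaw": 1}
    - {"delta_pos": [0,14.2,-6],"turn": 0,"jaw": 1}

```text
clock: 4.92
tool_pos: [0.5796, -0.1103, 0.1443]
eef_rot: [0.999, 0.045, 0.0, 0.002]
contact_force: [0.5, -0.9, -0.2]
opening: 0.006
```

```bash
python3 -c '
from h import *
show(np.load("pose.npy"),(-124,0,88))
for c in ("scene","top"): cv2.imwrite(f"pics/{c}5.png",vision.snapshot(c))
a=cv2.imread("pics/scene5.png")[195:335,230:400]; cv2.imwrite("pics/scene5z.png",cv2.resize(a,None,fx=4.2,fy=4.2,interpolation=cv2.INTER_CUBIC))
print((proj("scene",car2w(np.load("pose.npy"),[(36.5,14,89),(36.5,-14,89),(36.5,14,75),(36.5,-14,75)]))-[230,195])*4.2)'
```

```text
t 4.92 tip in car mm: [-131.5    0.8  133.3] F [ 0.5 -0.9 -0.2] open 0.01
delta cm tool: [ 0.08 -0.77  4.52]
turn about tool z (jaw across car): -0.2 tilt 0.22 q [ 0.11  0.78 -0.    1.77  0.01  0.59  0.19]
[[503.78481858 334.67725428]
 [483.96001862 379.56276807]
 [501.8593259  356.21038554]
 [482.19666704 401.05907888]]
```

View pics/scene5z.png

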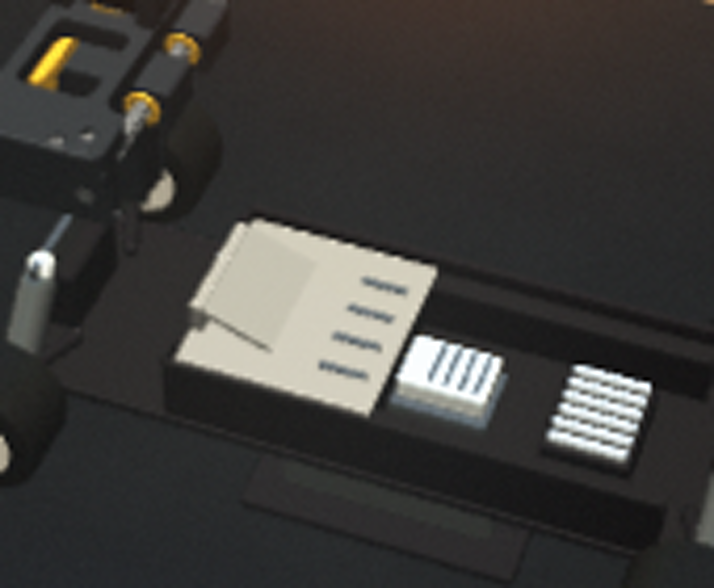

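Call:
send_rows:
  series:
    - {"delta_pos": [0,-0.3,0],"turn": 0,"jaw": 1}
    - {"delta_pos": [0,-0.6,1.5],"turn": 0,"jaw": 1}
    - {"delta_pos": [0,-0.6,3],"turn": 0,"jaw": 1}
    - {"delta_pos": [0,-0.6,4],"turn": 0,"jaw": 1}
    - {"delta_pos": [0,-0.6,4.5],"turn": 0,"jaw": 1}
    - {"delta_pos": [0,-0.6,4.5],"turn": 0,"jaw": 1}

```text
clock: 5.52
tool_pos: [0.5786, -0.0959, 0.098]
eef_rot: [0.999, 0.05, -0.001, -0.001]
contact_force: [-0.0, -1.3, 0.2]
opening: 0.007
```

```bash
python3 -c '
from h import *
show(np.load("pose.npy"),(-106,0,87))'
```

```text
t 5.52 tip in car mm: [-117.     0.6   87. ] F [-0.  -1.3  0.2] open 0.01
delta cm tool: [ 0.06 -1.1   0.  ]
turn about tool z (jaw across car): 0.4 tilt 0.16 q [ 0.09  0.85 -0.01  1.8   0.01  0.49  0.18]
```

Call:
send_rows:
  series:
    - {"delta_pos": [0,-0.5,0],"turn": 0,"jaw": 1}
    - {"delta_pos": [0,-1,0],"turn": 0,"jaw": 1}
    - {"delta_pos": [0,-1.4,0],"turn": 0,"jaw": 1}
    - {"delta_pos": [0,-1.8,0],"turn": 0,"jaw": 1}
    - {"delta_pos": [0,-2.2,0],"turn": 0,"jaw": 1}
    - {"delta_pos": [0,-2.6,0],"turn": 0,"jaw": 1}
    - {"delta_pos": [0,-3,0],"turn": 0,"jaw": 1}
    - {"delta_pos": [0,-3.4,0],"turn": 0,"jaw": 1}

```text
clock: 6.18
tool_pos: [0.5761, -0.0639, 0.0994]
eef_rot: [0.999, 0.048, 0.0, 0.0]
contact_force: [-0.5, -0.2, 0.2]
opening: 0.006
```

```bash
python3 -c '
from h import *
show(np.load("pose.npy"),(11,0,87))
for c in ("scene","top"): cv2.imwrite(f"pics/{c}6.png",vision.snapshot(c))
a=cv2.imread("pics/scene6.png")[195:335,230:400]; cv2.imwrite("pics/scene6z.png",cv2.resize(a,None,fx=4.2,fy=4.2,interpolation=cv2.INTER_CUBIC))'
```

```text
t 6.18 tip in car mm: [-85.    0.   88.4] F [-0.5 -0.2  0.2] open 0.01
delta cm tool: [ 0.04 -9.6   0.13]
turn about tool z (jaw across car): 0.2 tilt 0.02 q [ 0.03  0.84  0.    1.83 -0.    0.47  0.13]
```

View pics/scene6z.png

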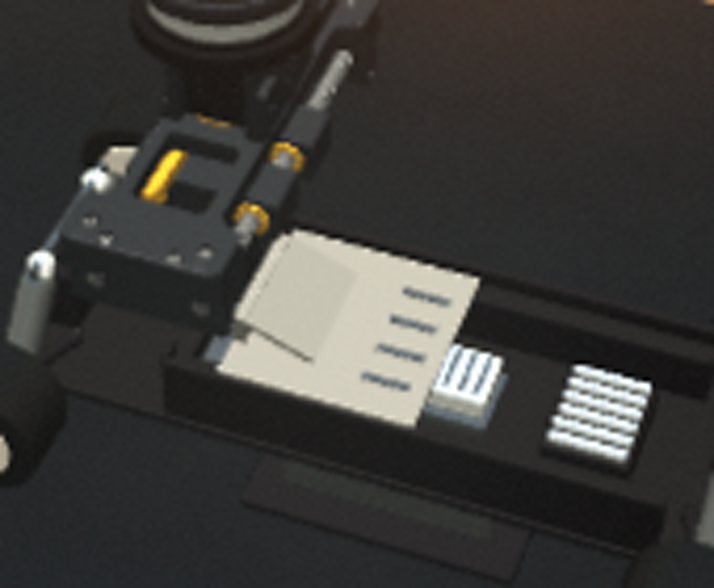

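Call:
send_rows:
  series:
    - {"delta_pos": [0,-0.6,0],"turn": 0,"jaw": 1}
    - {"delta_pos": [0,-1.2,0],"turn": 0,"jaw": 1}
    - {"delta_pos": [0,-1.8,0],"turn": 0,"jaw": 1}
    - {"delta_pos": [0,-2.4,0],"turn": 0,"jaw": 1}
    - {"delta_pos": [0,-3,0],"turn": 0,"jaw": 1}
    - {"delta_pos": [0,-3.6,0],"turn": 0,"jaw": 1}
    - {"delta_pos": [0,-4.2,0],"turn": 0,"jaw": 1}
    - {"delta_pos": [0,-4.8,0],"turn": 0,"jaw": 1}

```text
clock: 6.95
tool_pos: [0.5712, -0.0156, 0.0991]
eef_rot: [0.999, 0.049, -0.0, -0.0]
contact_force: [0.4, -0.3, 0.4]
opening: 0.005
```

```bash
python3 -c '
from h import *
show(np.load("pose.npy"),(11,0,87))
for c in ("scene","top"): cv2.imwrite(f"pics/{c}7.png",vision.snapshot(c))
a=cv2.imread("pics/scene7.png")[195:335,230:400]; cv2.imwrite("pics/scene7z.png",cv2.resize(a,None,fx=4.2,fy=4.2,interpolation=cv2.INTER_CUBIC))'
```

```text
t 6.95 tip in car mm: [-36.4   0.4  88.1] F [ 0.4 -0.3  0.4] open 0.01
delta cm tool: [ 0.05 -4.74  0.12]
turn about tool z (jaw across car): 0.2 tilt 0.01 q [-0.06  0.84  0.01  1.85 -0.02  0.45  0.07]
```

View pics/scene7z.png

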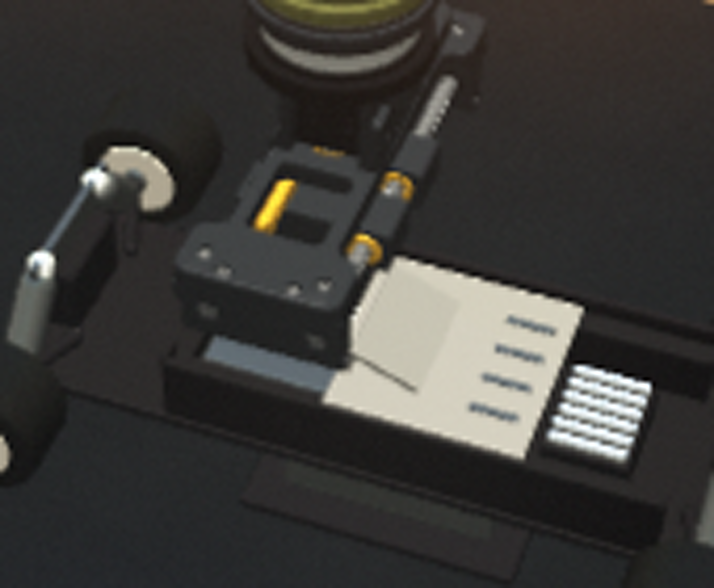

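Call:
send_rows:
  series:
    - {"delta_pos": [0,-0.7,0],"turn": 0,"jaw": 1}
    - {"delta_pos": [0,-1.4,0],"turn": 0,"jaw": 1}
    - {"delta_pos": [0,-2.1,0],"turn": 0,"jaw": 1}
    - {"delta_pos": [0,-2.8,0],"turn": 0,"jaw": 1}
    - {"delta_pos": [0,-3.5,0],"turn": 0,"jaw": 1}
    - {"delta_pos": [0,-4.1,0],"turn": 0,"jaw": 1}
    - {"delta_pos": [0,-4.6,0],"turn": 0,"jaw": 1}
    - {"delta_pos": [0,-4.8,0],"turn": 0,"jaw": 1}

```text
clock: 7.72
tool_pos: [0.5666, 0.0327, 0.0992]
eef_rot: [0.999, 0.049, 0.0, -0.0]
contact_force: [-0.5, -0.0, 0.4]
opening: 0.006
```

```bash
python3 -c '
from h import *
show(np.load("pose.npy"),(11,0,87))
for c in ("scene","top"): cv2.imwrite(f"pics/{c}8.png",vision.snapshot(c))
a=cv2.imread("pics/scene8.png")[195:335,230:400]; cv2.imwrite("pics/scene8z.png",cv2.resize(a,None,fx=4.2,fy=4.2,interpolation=cv2.INTER_CUBIC))'
```

```text
t 7.72 tip in car mm: [12.1  0.5 88.2] F [-0.5 -0.   0.4] open 0.01
delta cm tool: [0.05 0.11 0.12]
turn about tool z (jaw across car): 0.3 tilt 0.04 q [-0.15  0.83  0.03  1.86 -0.05  0.44  0.  ]
```

View pics/scene8z.png

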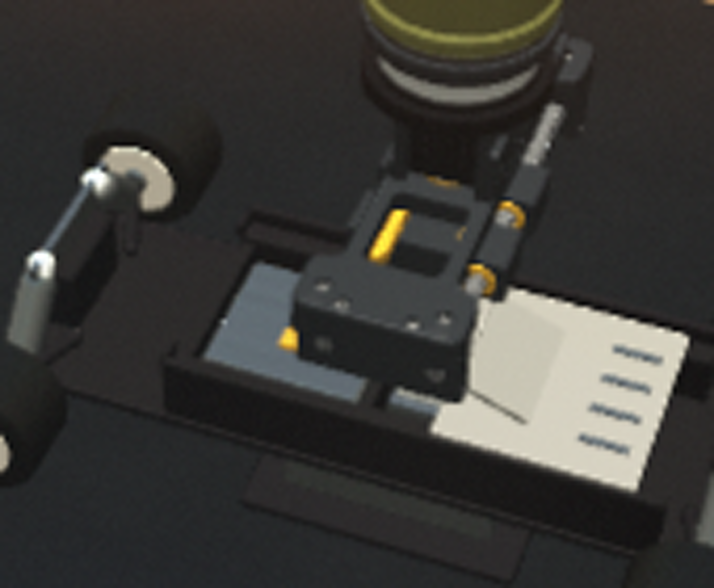

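Call:
send_rows:
  series:
    - {"delta_pos": [0,0.8,0],"turn": 0,"jaw": 1}
    - {"delta_pos": [0,1.8,0],"turn": 0,"jaw": 1}
    - {"delta_pos": [0,2,-1],"turn": 0,"jaw": 1}
    - {"delta_pos": [0,2,-4],"turn": 0,"jaw": 1}
    - {"delta_pos": [0,2,-8],"turn": 0,"jaw": 1}
    - {"delta_pos": [0,2,-12],"turn": 0,"jaw": 1}
    - {"delta_pos": [0,2,-16],"turn": 0,"jaw": 1}
    - {"delta_pos": [0,2,-18],"turn": 0,"jaw": 1}

```text
clock: 8.48
tool_pos: [0.5704, 0.0101, 0.2849]
eef_rot: [0.999, 0.047, 0.004, 0.0]
contact_force: [1.0, 0.3, -0.2]
opening: 0.002
```

```bash
python3 -c '
from h import *
show(np.load("pose.npy"),(11,0,250))'
```

```text
t 8.48 tip in car mm: [-10.8  -1.3 273.9] F [ 1.   0.3 -0.2] open 0.0
delta cm tool: [-0.15 -2.18  2.39]
turn about tool z (jaw across car): 0.1 tilt 0.44 q [-0.13  0.57  0.05  1.71 -0.03  0.86  0.03]
```

Call:
send_rows:
  series:
    - {"delta_pos": [-2,0,0],"turn": 0,"jaw": 1}
    - {"delta_pos": [-5,0,0],"turn": 0,"jaw": 1}
    - {"delta_pos": [-8,0,0],"turn": 0,"jaw": 1}
    - {"delta_pos": [-11,0,0],"turn": 0,"jaw": 1}
    - {"delta_pos": [-13,0,0],"turn": 0,"jaw": 1}
    - {"delta_pos": [-14,0,0],"turn": 0,"jaw": 1}
    - {"delta_pos": [-14,0,0],"turn": 0,"jaw": 1}

```text
clock: 9.07
tool_pos: [0.4265, -0.0035, 0.2799]
eef_rot: [0.999, 0.047, -0.001, 0.0]
contact_force: [1.4, 0.3, -0.7]
opening: 0.008
```

```bash
python3 -c '
from h import *
p=np.load("pose.npy");show(p,(11,0,250))
for c in ("scene","top"):
    im=vision.snapshot(c); cv2.imwrite(f"pics/{c}9.png",im)
    t=nets.trace(c,"cover")
    for d in t[:2]: print(c,d["score"],d["location"][1]*640,d["location"][0]*480,d["region"].sum())
    print(proj(c,car2w(p,[(110,47,85),(110,-47,85),(20,47,85),(20,-47,85)])).round(1).tolist())
a=cv2.imread("pics/scene9.png")[195:335,230:400]; a=cv2.resize(a,None,fx=4.2,fy=4.2,interpolation=cv2.INTER_CUBIC)
cv2.imwrite("pics/scene9z.png",a)'
```

```text
t 9.07 tip in car mm: [-10.9 143.3 268.9] F [ 1.4  0.3 -0.7] open 0.01
delta cm tool: [14.34 -2.17  1.87]
turn about tool z (jaw across car): 0.1 tilt 0.1 q [-0.13  0.39  0.04  2.1  -0.02  0.66  0.02]
scene 0.65 364.48 287.424 1934
[[393.1, 274.4], [379.6, 311.7], [346.8, 261.8], [330.5, 297.4]]
top 0.89 250.304 225.216 1960
[[235.8, 255.0], [232.7, 207.2], [282.2, 251.3], [278.6, 203.5]]
```

View pics/scene9z.png

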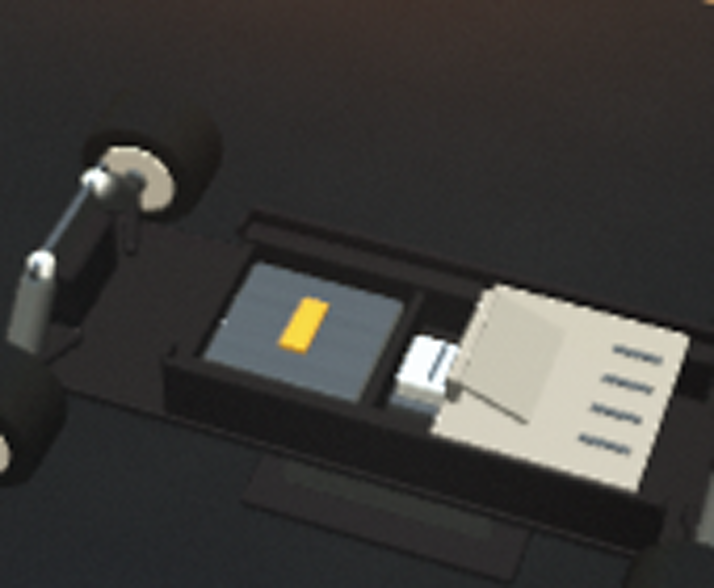

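View pics/top9.png

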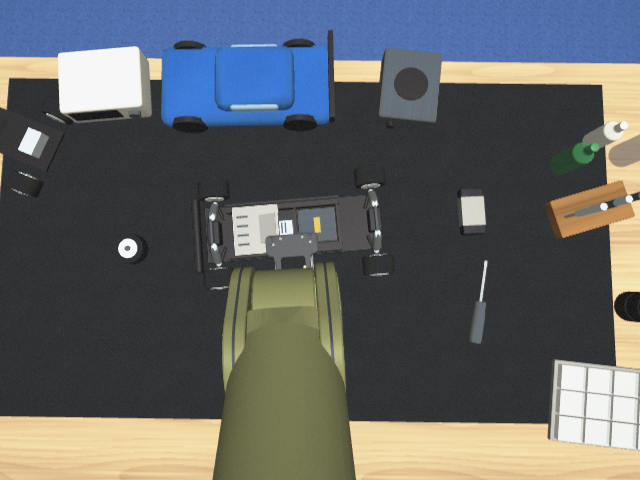

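```bash
python3 -c '
from h import *
s=r.get_state(); print(s["clock"],np.round(s["qd"],3)); print(order.finish_job())'
```

```text
9.2667 [-0.005  0.008 -0.001 -0.002  0.    -0.002 -0.001]
the job is handed in; nothing more can be done
None
```

The snap tab is pressed fully in, the cover is slid forward, and the whole battery bay is open. I handed the job in at 9.3 s.

- **Tab:** I pressed it with the closed fingertips until it hit its hard stop. The fingertips stayed at about 75 mm height while the force rose from 9.5 N to 23 N. With the fingers lifted, the picture showed the tab staying down.
- **Cover:** I pushed it on its rear wedge face over the tab, without lifting it. The last pictures put its origin at about car x 66 mm, with its rear edge at about x 21 mm. The bay ends at x -12 mm. It looks flat and straight between the lips, well short of the gearbox stop.
- **Bystanders and robot:** The spare wheel, hex driver and battery pack look the same in the first and last top views. The robot ended about 27 cm above the table, touching nothing, with force readings at noise level.

No check failed. The two cameras' fits of the car's pose differed by about 1 mm and 0.6°. The force reading stayed near zero partway through the tab press, so I confirmed that stage from the picture instead.

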